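# Demagnetise a watch movement at full strength

## Robot

A 6-joint arm with a two-finger parallel gripper is mounted at the origin on the work surface. World frame = base frame: x ahead of the robot, y to its left, z up, the work surface at z = 0. Lengths are in mm, angles in rad, forces in N, time in s.
With the tool pointing down it reaches from about 300 to 775 mm from the base axis. Payload 14.6 kg.
Tool frame: the origin (TCP) lies between the finger pads; the fingertips stand manip.tip_reach ahead of it and the grasp point (between the pads) lies 5 mm behind it (manip.tip_reach is the distance from the TCP to the fingertips, in mm); z points along the fingers, y is the line along which they close (so a half turn about z gives the same grasp; the last joint's range is limited). The gripper opens to 94 mm and grips with 3 to 60 N. Pads are 16 mm wide; open, the fingers measure 119 mm over their backs; the gripper's body (75 mm by 177 mm) begins 78 mm behind the grasp point.
Start: joints at [-1.379, 0.3, 1.521, -0, 1.321, -0.067], TCP at [140.75, -531.676, 219.446] pointing down, gripper open.
Joint ranges: [-3.03, 3.03], [-0.79, 2.21], [0.23, 2.52], [-1.04, 4.18], [0, 3.07], [-2.55, 2.55]. Speed limits (rad/s): [2.22, 2.22, 2.57, 3.14, 3.14, 3.14].

## Interface

Orientations are given as [roll, pitch, yaw] about the fixed x, y, z axes, in that order (R = Rz(yaw) Ry(pitch) Rx(roll)).
In Python, from cell import manip gives the robot as it stands. The module is installed in compiled form; this text tells all that it offers.
- The arm moves only by the shell command python3 -m creep 'ROWS' [FORCE]. ROWS is JSON, a list of rows, each a list of 3 entries, a list of its own where there are three numbers: the opening, from -1 (shut) to 1 (fully open), then the shift along the tool's x, y, z in cm, then the turn about the tool's z in units of 5 degrees (1.0 is 5 degrees). In form: [[grip, [tx, ty, tz], roll], ...]. A call has 1 to 12 rows; each row is the pose to reach, as a shift and turn from the pose commanded when the call began, along the tool's axes at that moment; what a row does not reach only later rows make up. A row lasts 1/10 s, in which the tool goes at most 50 mm and 8.59 degrees, less where a joint would pass 70% of its speed; a pose out of reach is approached as far as the arm can. A call with a gripper value outside its range is refused whole. The fingers move at their own pace and stop on an object; FORCE is the grip in N (left out, the last holds). Time passes only in rows, so rows that repeat a pose let the fingers close. It gives the time, the measured TCP pose, the force, the opening and the grip force at its end, in the units of the state.
- manip.read_state(): the state, without advancing time (a new reading comes with each control period).
- manip.camera(name): name is "scene" or "top"; returns the picture (480x640x3 uint8, red, green, blue); there is no depth.
- manip.camera_params(name): a dict with "fovy" (degrees; the focal length in pixels is half the picture's height over the tangent of half this angle, whatever the lens; pixels are square), "cx", "cy" (the principal point, pixels), "origin" and "attitude" of the camera in the world. Camera axes: x right, y down, z forward; pixel columns grow to the right and rows downward; lengths in mm; the calibration is good to about 2 mm. A picture is of the moment at which its call begins. camera_params takes no time and is no camera call.
- manip.sign_off(): hands the job in; it is judged then, once.
The state is a dict: "clock": time; "joints": joint angles; "qd": joint speeds; "effort": joint torques, N m; "eef_pos": TCP position; "eef_rot": TCP orientation; "wrist_force": force on the tool from outside, world axes, zero at the start; "moment": the same for the moment, N m; "finger_gap": finger opening in mm; "finger_force": force on a finger pad.
Only numpy, scipy, OpenCV 4.12 (cv2) and the standard library are available. Lean on these libraries where they do the work, as an engineer would, in place of code of your own. Each camera call takes 0.05 s, during which the arm holds its last target. There are 200 camera calls.

## Task

Demagnetise the watch movement that lies in its wooden holder on the coil pad: wake the demagnetiser by pressing the amber, then the blue, then the green key fully down, one at a time, and then turn the black spring-return dial clockwise past its first two detents to the third (orange dot) and hold it there with the gripper. The coil works only while the dial is held, so finish still holding it in the third detent, with all keys up. Leave the holder on its pad and do not disturb the loupe, the tin or the blower.

Things in the scene. Friction and masses are not known exactly. Their poses are not given: they have to be found in the camera images.
- demag: Bench demagnetiser, fixed. Grey deck 160 (x) by 250 (y) mm, top 50 mm above the table. Origin: under the deck's centre, at table height; at yaw 0 x points away from the robot, y left. Dial axis at (0, -60) mm; three keys at y = 70 mm, x = -47, 0 and 47 mm, colours in any order. Beyond the deck a plinth 170 mm wide, 30 mm high, reaches to x = 198 mm and carries the round coil pad at (140, 0) mm.
- dial_grip (a point): On the dial's upright axis at gripping height, 82 mm above the table. Black dial: skirt disc 60 mm across, top 58 mm above the table; on it a grip bar 48 mm long, 14 mm thick, top 92 mm above the table. Turns with the dial: x axis along the bar to its white pointer end, z up; at rest parallel to the demagnetiser's x. Dots on the deck: small white = rest, larger white = detents 1, 2; orange = 3.
- dial (a joint): Dial angle: 0 at rest, growing clockwise seen from above. Detents at 0.4, 0.8 and 1.2 rad (third, orange dot; counts beyond 1.09). Let go anywhere, it springs back to 0. Holding torque ripples between 0.05 and 0.21 N m (hardest just past each detent), 0.16 in the third, 0.22 at the hard stop at 1.3.
- holder: Wooden block 64 x 64 x 22 mm with a round watch movement (42 mm across) on top, 28 mm high in all, loose, about 90 g, resting on the coil pad. Origin: centre of its underside.
- coil_pad (a point): Centre of the top of the round coil pad (100 mm across, black with a copper ring), 33 mm above the table.
- loupe: Chrome loupe standing on the table, 36 mm across, 32 mm high, loose, 50 g. Origin: centre of its underside.
- tin: Round aluminium tin with its twist cap on, 67 mm across, 26 mm high, loose, 80 g. Origin: centre of its underside.
- blower: Red silicone blower standing upright, bulb 58 mm across, thin nozzle up, 95 mm high, loose, about 60 g. Origin: centre of its underside.
- key_amber_top (a point): Amber spring push key: round amber plastic cap 26 mm across, standing 10 mm above a black collar (40 mm across, 12 mm high) on the deck. Point at the centre of the cap's top face, 72 mm above the table when up.
- key_amber (a joint): Amber key: 0 m up, 0.006 m fully down (1.5 N to start, 5 N at the bottom); it springs up by itself when let go. It counts as pressed beyond 0.004 m.
- key_blue_top (a point): Blue spring push key: round blue plastic cap 26 mm across, standing 10 mm above a black collar (40 mm across, 12 mm high) on the deck. Point at the centre of the cap's top face, 72 mm above the table when up.
- key_blue (a joint): Blue key: 0 m up, 0.006 m fully down (1.5 N to start, 5 N at the bottom); it springs up by itself when let go. It counts as pressed beyond 0.004 m.
- key_green_top (a point): Green spring push key: round green plastic cap 26 mm across, standing 10 mm above a black collar (40 mm across, 12 mm high) on the deck. Point at the centre of the cap's top face, 72 mm above the table when up.
- key_green (a joint): Green key: 0 m up, 0.006 m fully down (1.5 N to start, 5 N at the bottom); it springs up by itself when let go. It counts as pressed beyond 0.004 m.
Things that resemble listed ones, but are neither listed nor needed, are in the scene too. Of the things like the holder, leave any that is purple or red; of the rest the smaller one is meant.

How it is judged (in metres and radians):
On the way, in this order (a step that is already met when the one before it is completed fails the run):
1. the amber key is pressed, the other keys being up and the dial at rest (value of joint key_amber above 0.004 m and value of joint dial below 0.1 rad and value of joint each of key_blue, key_green below 0.0015 m), for 0.05 s.
2. the blue key is pressed, the other keys being up and the dial at rest (value of joint key_blue above 0.004 m and value of joint dial below 0.1 rad and value of joint each of key_amber, key_green below 0.0015 m), for 0.05 s.
3. the green key is pressed, the other keys being up and the dial at rest (value of joint key_green above 0.004 m and value of joint dial below 0.1 rad and value of joint each of key_amber, key_blue below 0.0015 m), for 0.05 s.
4. all keys up, the dial is held in the third detent by the fingers (value of joint dial above 1.09 rad and contact force between the fingers and dial above 1 N and value of joint each of key_amber, key_blue, key_green below 0.0015 m), for 0.5 s.
At the end, for the whole second after the job is handed in: The fingers hold the dial (contact over 1 N) in the third detent, beyond 1.09 rad; all three keys are up (within 1.5 mm); the holder lies on the coil pad within 25 mm of its centre; loupe, tin and blower are within 20 mm of where they stood (all of step 4 and horizontal distance between holder and coil_pad below 0.025 m and z of holder in the frame of coil_pad below 0.004 m and distance of each of tin, loupe, blower from where it was at the start of the episode below 0.02 m); the arm keeps its last pose, push and grip.
It fails at once if two keys are pressed at the same time (value of joint each of key_amber, key_blue above 0.003 m or value of joint each of key_blue, key_green above 0.003 m or value of joint each of key_amber, key_green above 0.003 m).
It fails at once if the holder is shifted by more than 15 mm (distance of holder from where it was at the start of the episode above 0.015 m).
It fails at once if the tin is moved by more than 20 mm (distance of tin from where it was at the start of the episode above 0.02 m).
It fails at once if the loupe is moved by more than 20 mm (distance of loupe from where it was at the start of the episode above 0.02 m).
It fails at once if the blower is moved by more than 20 mm (distance of blower from where it was at the start of the episode above 0.02 m).
It also fails if it takes over 46 s, if anything falls off the work surface, if the arm or the gripper's body presses on something with over 40 N, if the wrist force passes 120 N, or if a joint passes its speed limit or range.

## Working session

There is one attempt and no reset: what is moved stays moved. The work goes in short steps, Python scripts to look and compute and a shell command to move; the robot and the scene stay as the last step left them, time stands still between calls to the robot, and variables do not carry over. Pictures are saved under pics/ and viewed, at most 10 in all, crops included, and the job is handed in when it is done.

```bash
mkdir -p pics; python3 - <<'E'
from cell import manip
import cv2
for n in("scene","top"):
    cv2.imwrite(f"pics/{n}0.png",manip.camera(n)[:,:,::-1]); print(manip.camera_params(n))
s=manip.read_state();print(s,manip.tip_reach)
E
```

```text
{'fovy': 54.74824168810754, 'cx': 314.86831786915565, 'cy': 237.3511268230745, 'origin': array([896.92417377, 402.4891746 , 758.38161203]), 'attitude': array([-2.53683555,  0.00687432,  2.51048874])}
{'fovy': 50.184355526342635, 'cx': 320.18375641902867, 'cy': 228.9968101196107, 'origin': array([ 534.09956021,   41.97795049, 1251.73317023]), 'attitude': array([-3.06761353e+00,  2.18798971e-03, -1.56658499e+00])}
{'clock': 0.1, 'joints': array([-1.37861826e+00,  3.00434861e-01,  1.52149413e+00,  5.32637772e-06,
        1.32072234e+00, -6.65716481e-02]), 'qd': array([ 2.24621910e-03, -1.29981002e-03, -8.36094974e-04,  1.53499776e-03,
        8.89829435e-05,  3.85710413e-04]), 'effort': array([ 1.67906546e-03, -5.32642472e+01, -3.53282690e+01,  7.09686032e-02,
        2.35025020e-02, -6.04702609e-05]), 'eef_pos': array([ 140.70159882, -531.47362739,  218.94298796]), 'eef_rot': array([-3.14053666e+00, -7.55739233e-05,  2.58748354e-01]), 'wrist_force': array([-0.20156971,  0.25031263, -0.53000388]), 'moment': array([-0.01057765,  0.03258847, -0.01743211]), 'finger_force': 0.0, 'finger_gap': 94.19300240241326} 14.0
```

View pics/top0.png

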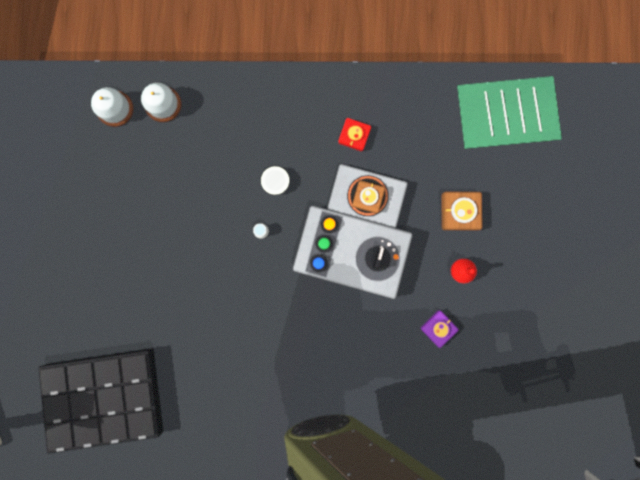

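View pics/scene0.png

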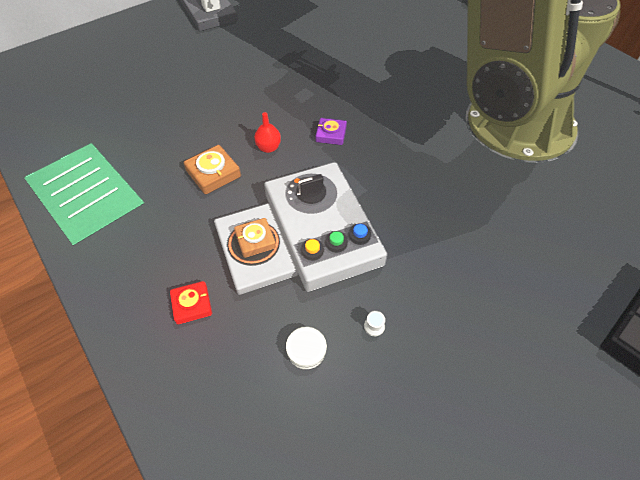

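The top view shows the demagnetiser with amber (330,224), green (324,244), blue (318,263) and the dial (380,257). Two wooden blocks could be the holder: the one on the coil pad (369,196) and a larger one at (462,211). The red (354,133) and purple (440,329) ones are excluded. The smaller wooden one, on the pad, is the one meant. The blower is at (463,271), the loupe at (261,231) and the tin at (275,181). I'll confirm with an enlarged crop.

```bash
python3 - <<'E'
import cv2
a=cv2.imread("pics/top0.png")[155:305,285:485]
cv2.imwrite("pics/c1.png",cv2.resize(a,None,fx=4,fy=4,interpolation=cv2.INTER_CUBIC))
a=cv2.imread("pics/scene0.png")[105:295,205:405]
cv2.imwrite("pics/c2.png",cv2.resize(a,None,fx=3,fy=3,interpolation=cv2.INTER_CUBIC))
E
```

```text
(no output)
```

View pics/c1.png

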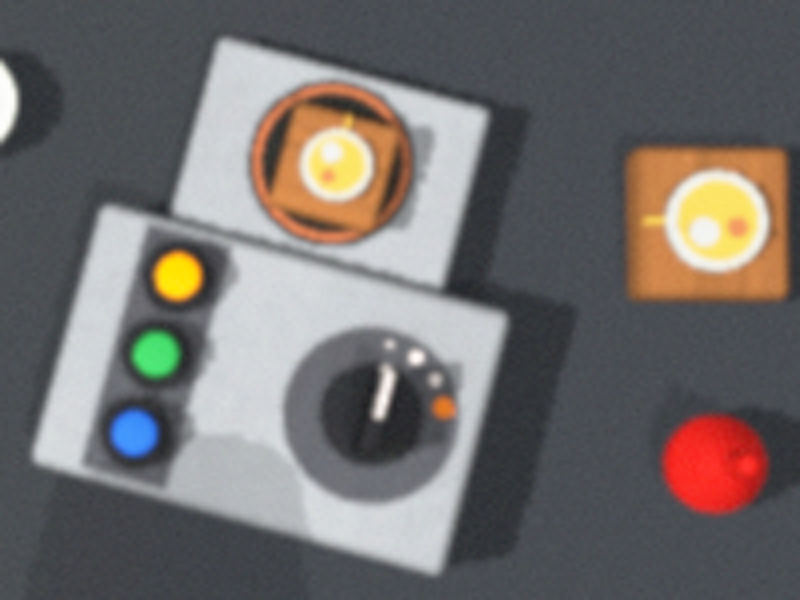

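View pics/c2.png

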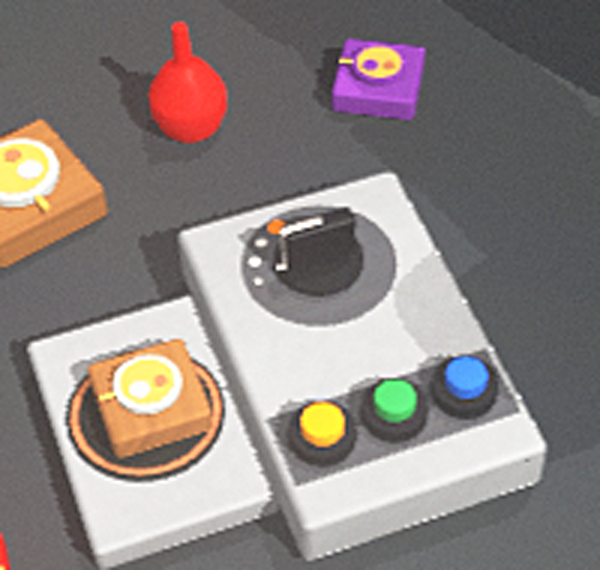

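The crops confirm it: the small block sits on the copper-ringed pad, and the keys in far-to-near order are amber, green, blue. I'll fit the demagnetiser pose from these points.

```bash
cat >h.py <<'E'
import numpy as np
from cell import manip
from scipy.spatial.transform import Rotation as R
from scipy.optimize import least_squares
def cam(n):
    p=manip.camera_params(n); f=240/np.tan(np.radians(p["fovy"]/2))
    return p,f,R.from_euler("xyz",p["attitude"]).as_matrix()
def ray(n,uv,z):
    p,f,A=cam(n); d=A@[(uv[0]-p["cx"])/f,(uv[1]-p["cy"])/f,1]
    return p["origin"]+d*(z-p["origin"][2])/d[2]
E
python3 - <<'E'
from h import *
t=lambda u,v:((u+.5)/4+284.5,(v+.5)/4+154.5)
s=lambda u,v:((u+.5)/3+204.5,(v+.5)/3+104.5)
T=[("top",t(178,276),(47,70,72)),("top",t(156,354),(0,70,72)),("top",t(134,433),(-47,70,72)),
("top",t(372,413),(0,-60,58)),("top",t(332,163),(140,0,33)),
("top",t(103,205),(80,125,50)),("top",t(509,315),(80,-125,50)),("top",t(441,576),(-80,-125,50)),("top",t(34,460),(-80,125,50)),
("scene",s(322,424),(47,70,72)),("scene",s(396,400),(0,70,72)),("scene",s(466,378),(-47,70,72)),("scene",s(320,265),(0,-60,53)),("scene",s(147,417),(140,0,33))]
W=np.array([ray(n,uv,o[2])[:2] for n,uv,o in T]);O=np.array([o[:2] for *_,o in T],float)
def pr(p):
    c,q=np.cos(p[2]),np.sin(p[2]); return O@np.array([[c,q],[-q,c]])+p[:2]
for k in (slice(0,9),slice(9,14),slice(0,14)):
    r=least_squares(lambda p:(pr(p)-W)[k].ravel(),[650,0,-.2]);print(r.x,np.round((W-pr(r.x))[k],1).tolist())
print(np.round(pr(r.x),1))
for nm,uv,z in(("loupe",(261,231),32),("tin",(275,181),26),("blower",(463,271),40),("holder",t(336,158),61)):print(nm,ray("top",uv,z))
print("blower s",ray("scene",(267,138),29))
E
```

```text
[ 5.70437919e+02 -3.09353454e+01 -2.65369056e-01] [[-0.1, 0.0], [0.1, 0.2], [0.0, 0.4], [1.1, -0.0], [0.1, -0.6], [-2.7, -0.4], [-1.1, 2.1], [0.9, 1.1], [1.6, -2.8]]
[ 5.72013935e+02 -2.62168367e+01 -2.66167709e-01] [[0.2, -0.2], [-0.3, -0.2], [1.1, -0.2], [-0.4, -0.3], [-0.5, 0.9]]
[ 5.71022207e+02 -2.92847412e+01 -2.64380631e-01] [[-0.6, -1.7], [-0.4, -1.4], [-0.5, -1.2], [0.4, -1.7], [-0.5, -2.4], [-3.1, -2.1], [-1.9, 0.4], [0.3, -0.5], [1.2, -4.4], [1.3, 2.7], [0.8, 2.8], [2.2, 2.9], [0.4, 2.8], [0.4, 3.8]]
[[ 634.7   26. ]
 [ 589.3   38.3]
 [ 543.9   50.6]
 [ 555.3  -87.2]
 [ 706.2  -65.9]
 [ 680.9   70.5]
 [ 615.6 -170.8]
 [ 461.1 -129. ]
 [ 526.5  112.3]
 [ 634.7   26. ]
 [ 589.3   38.3]
 [ 543.9   50.6]
 [ 555.3  -87.2]
 [ 706.2  -65.9]]
loupe [619.12238294 186.23580756  32.        ]
tin [740.73592933 154.66560709  26.        ]
blower [ 526.06950943 -291.73747883   40.        ]
holder [704.65414223 -68.09848917  61.        ]
blower s [ 529.9196558  -290.56360135   29.        ]
```

Pose: (571, -29), yaw -0.265, and all point residuals are under 5 mm. Amber is at (635, 26), green at (589, 38), blue at (544, 51) and the dial at (555, -87). With joint 6 limited, gripping the dial at yaw π-0.265 leaves room for the clockwise turn.

```bash
cat >>h.py <<'E'
def go(x,y,z,yaw):
    s=manip.read_state();A=R.from_euler("xyz",s["eef_rot"])
    d=A.inv().apply(np.array([x,y,z])-s["eef_pos"])/10
    print("shift cm",np.round(d,2),"roll",np.round(np.degrees(s["eef_rot"][2]-yaw)/5,2),"clock",s["clock"],"pos",np.round(s["eef_pos"],1),"rot",np.round(s["eef_rot"],3),"F",np.round(s["wrist_force"],1),"gap",round(s["finger_gap"],1),"q",np.round(s["joints"],2))
E
python3 -c "
from h import *
go(634.7,26,130,2.877)"
```

```text
shift cm [ 62.02 -41.24   8.94] roll -30.0 clock 0.1 pos [ 140.7 -531.5  218.9] rot [-3.141 -0.     0.259] F [-0.2  0.3 -0.5] gap 94.2 q [-1.38  0.3   1.52  0.    1.32 -0.07]
```

```bash
P='[-1,[62.0,-41.2,0],-30]'; python3 -m creep '[[-1,[62.0,-41.2,0],-30],[-1,[62.0,-41.2,0],-30],[-1,[62.0,-41.2,0],-30],[-1,[62.0,-41.2,0],-30],[-1,[62.0,-41.2,0],-30],[-1,[62.0,-41.2,0],-30],[-1,[62.0,-41.2,0],-30],[-1,[62.0,-41.2,0],-30],[-1,[62.0,-41.2,0],-30],[-1,[62.0,-41.2,0],-30],[-1,[62.0,-41.2,0],-30],[-1,[62.0,-41.2,0],-30]]' 20; python3 -c "
from h import *
go(634.7,26,130,2.877)"
```

```text
clock: 1.3
eef_pos: [539.8, -80.8, 219.3]
eef_rot: [-3.141, -0.0, 2.065]
wrist_force: [1.0, -1.0, 0.1]
finger_gap: 2.2
finger_force: 0.0
shift cm [ 4.9  13.42  8.92] roll -9.3 clock 1.3 pos [539.8 -80.8 219.3] rot [-3.141 -0.     2.065] F [ 1.  -1.   0.1] gap 2.2 q [-0.22  0.29  1.53 -0.    1.32 -0.71]
```

```bash
python3 -m creep '[[-1,[4.9,13.4,2],-9.3],[-1,[4.9,13.4,4],-9.3],[-1,[4.9,13.4,6],-9.3],[-1,[4.9,13.4,8],-9.3],[-1,[4.9,13.4,8.9],-9.3],[-1,[4.9,13.4,8.9],-9.3],[-1,[4.9,13.4,8.9],-9.3],[-1,[4.9,13.4,8.9],-9.3]]'; python3 -c "
from h import *
import cv2
go(634.7,26,90,2.877)
cv2.imwrite('pics/s2.png',cv2.resize(manip.camera('scene')[80:300,200:460,::-1],None,fx=3,fy=2.7))"
```

```text
clock: 2.1
eef_pos: [634.2, 23.3, 130.5]
eef_rot: [3.142, -0.0, 2.868]
wrist_force: [0.3, -0.5, -0.1]
finger_gap: 0.4
finger_force: 0.0
shift cm [0.03 0.27 4.05] roll -0.1 clock 2.1 pos [634.2  23.3 130.5] rot [ 3.142 -0.     2.868] F [ 0.3 -0.5 -0.1] gap 0.4 q [-0.02  0.57  1.36  0.    1.22 -1.32]
```

View pics/s2.png

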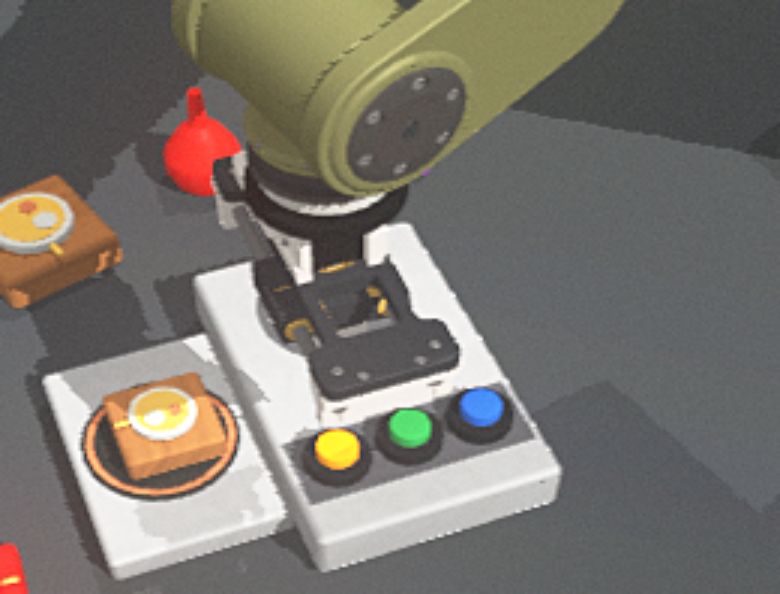

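The gripper is over the keys, but what hangs at crop (320-450, 395) looks wide. I'll project the tip onto the image to check before pressing.

```bash
python3 - <<'E'
from h import *
import cv2
p,f,A=cam("scene"); s=manip.read_state(); B=R.from_euler("xyz",s["eef_rot"])
def px(P):
    d=A.T@(P-p["origin"]); return p["cx"]+f*d[0]/d[2],p["cy"]+f*d[1]/d[2]
im=manip.camera("scene")[:,:,::-1].copy()
im=cv2.resize(im[120:280,240:400],None,fx=5,fy=3.7*5/5) if 0 else cv2.resize(im[130:250,260:400],None,fx=5,fy=5,interpolation=2)
for o,c in (((0,0,14),(0,0,255)),((0,0,-5),(255,0,255)),((8,12,14),(0,255,0)),((-8,12,14),(0,255,0)),((8,-12,14),(0,255,0)),((-8,-12,14),(0,255,0)),((0,0,-83),(255,255,0))):
    u,v=px(s["eef_pos"]+B.apply(o)); cv2.circle(im,(int((u-260)*5),int((v-130)*5)),4,c,-1); print(o,u,v)
cv2.imwrite("pics/s3.png",im)
E
```

```text
(0, 0, 14) 310.5897025053583 228.87578295545103
(0, 0, -5) 310.427354554157 222.2386408500761
(8, 12, 14) 317.46615447734786 232.8941591711892
(-8, 12, 14) 308.59565301395406 235.64109145993874
(8, -12, 14) 312.54394160874364 222.2455410868677
(-8, -12, 14) 303.79738187049446 224.90657037315086
(0, 0, -83) 309.6860193151295 191.93122216854854
```

View pics/s3.png

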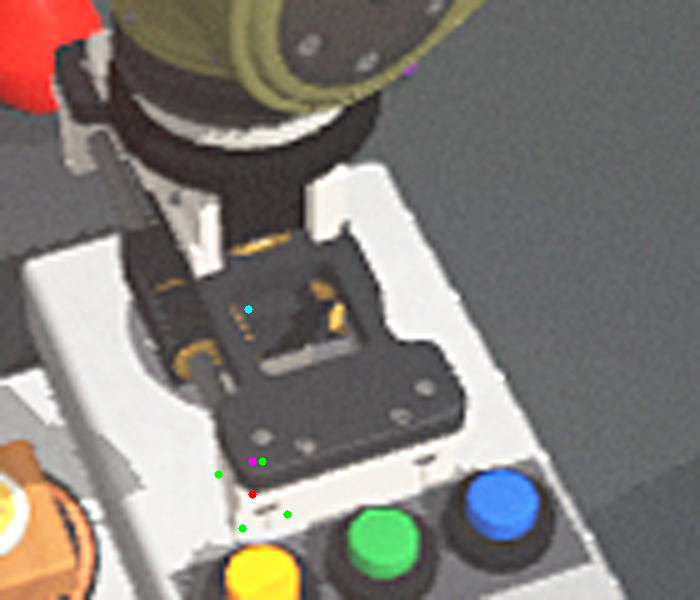

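The projected body corners match the black box and white strip, so that is the gripper body end-on and the closed fingers are hidden behind it, right over amber. Pressing amber.

```bash
python3 -m creep '[[-1,[0,0.27,1],0],[-1,[0,0.27,3],0],[-1,[0,0.27,4],0],[-1,[0,0.27,4.5],0],[-1,[0,0.27,4.8],0],[-1,[0,0.27,5.0],0],[-1,[0,0.27,5.0],0],[-1,[0,0.27,5.0],0]]'; python3 -c "
from h import *
go(634.7,26,80,2.877)"
```

```text
clock: 3.0
eef_pos: [635.1, 25.9, 81.0]
eef_rot: [3.141, 0.001, 2.87]
wrist_force: [-3.0, 0.1, 4.0]
finger_gap: 0.3
finger_force: 2.2
shift cm [ 0.04 -0.01  0.1 ] roll -0.08 clock 3.0 pos [635.1  25.9  81. ] rot [3.141e+00 1.000e-03 2.870e+00] F [-3.   0.1  4. ] gap 0.3 q [-0.02  0.62  1.39  0.    1.13 -1.32]
```

```bash
python3 -m creep '[[-1,[0,0,0.1],0],[-1,[0,0,0.15],0],[-1,[0,0,0.15],0],[-1,[0,0,0.15],0]]'; python3 -m creep '[[-1,[0,0,-1],0],[-1,[0,0,-3],0],[-1,[3,0,-3],0],[-1,[6,0,-3],0],[-1,[9.4,0,-3],0],[-1,[9.4,0,-3],0],[-1,[9.4,0,-3],0],[-1,[9.4,0,-3],0]]'; python3 -c "
from h import *
go(543.9,50.6,80,2.877)"
```

```text
clock: 3.4
eef_pos: [635.2, 26.0, 80.2]
eef_rot: [3.141, 0.001, 2.87]
wrist_force: [-6.0, 0.3, 11.0]
finger_gap: 0.3
finger_force: 6.1
clock: 4.2
eef_pos: [545.3, 50.9, 109.3]
eef_rot: [3.141, 0.001, 2.87]
wrist_force: [0.4, -0.1, 0.4]
finger_gap: 0.5
finger_force: 0.0
shift cm [ 0.13 -0.07  2.93] roll -0.08 clock 4.2 pos [545.3  50.9 109.3] rot [3.141e+00 1.000e-03 2.870e+00] F [ 0.4 -0.1  0.4] gap 0.5 q [ 0.03  0.41  1.64 -0.    1.09 -1.27]
```

Amber bottomed out at 11 N on its stop. Blue is next.

```bash
python3 -m creep '[[-1,[0.1,0,1],0],[-1,[0.1,0,2],0],[-1,[0.1,0,2.5],0],[-1,[0.1,0,2.8],0],[-1,[0.1,0,3.0],0],[-1,[0.1,0,3.0],0],[-1,[0.1,0,3.0],0],[-1,[0.1,0,3.0],0]]'; python3 -c "
from h import *
go(543.9,50.6,80,2.877)"
```

```text
clock: 5.0
eef_pos: [543.4, 51.3, 80.0]
eef_rot: [-3.141, 0.0, 2.87]
wrist_force: [-8.7, -1.6, 17.4]
finger_gap: 0.7
finger_force: 8.4
shift cm [-0.06 -0.05  0.  ] roll -0.08 clock 5.0 pos [543.4  51.3  80. ] rot [-3.141  0.     2.87 ] F [-8.7 -1.6 17.4] gap 0.7 q [ 0.03  0.45  1.67 -0.    1.03 -1.27]
```

Blue is fully down. Lift and move to green.

```bash
python3 -m creep '[[-1,[0,0,-1],0],[-1,[0,0,-3],0],[-1,[-2.5,0,-3],0],[-1,[-4.7,0,-3],0],[-1,[-4.7,0,-3],0],[-1,[-4.7,0,-3],0],[-1,[-4.7,0,-3],0]]'; python3 -c "
from h import *
go(589.3,38.3,80,2.877)"; python3 -m creep '[[-1,[-0.1,0,1],0],[-1,[-0.1,0,2],0],[-1,[-0.1,0,2.5],0],[-1,[-0.1,0,2.8],0],[-1,[-0.1,0,3.0],0],[-1,[-0.1,0,3.0],0],[-1,[-0.1,0,3.0],0],[-1,[-0.1,0,3.0],0]]'; python3 -c "
from h import *
go(589.3,38.3,80,2.877)"
```

```text
clock: 5.7
eef_pos: [588.0, 39.0, 108.7]
eef_rot: [-3.141, -0.001, 2.871]
wrist_force: [-0.2, 0.0, -0.2]
finger_gap: 0.4
finger_force: 0.0
shift cm [-0.14 -0.03  2.87] roll -0.07 clock 5.7 pos [588.   39.  108.7] rot [-3.141e+00 -1.000e-03  2.871e+00] F [-0.2  0.  -0.2] gap 0.4 q [ 0.    0.5   1.52  0.    1.13 -1.3 ]
clock: 6.5
eef_pos: [589.3, 38.6, 80.1]
eef_rot: [-3.141, -0.001, 2.87]
wrist_force: [-10.1, 0.0, 15.6]
finger_gap: 0.1
finger_force: 7.9
shift cm [-0.01 -0.03  0.01] roll -0.08 clock 6.5 pos [589.3  38.6  80.1] rot [-3.141e+00 -1.000e-03  2.870e+00] F [-10.1   0.   15.6] gap 0.1 q [ 0.    0.53  1.53  0.    1.07 -1.3 ]
```

Green is fully down too. Lift, open to about 60 mm and move over the dial.

```bash
python3 -m creep '[[-1,[0,0,-3],0],[-1,[0,0,-6],0],[0,[0,0,-7],0],[0.3,[0,0,-7],0]]';  python3 -c "
from h import *
go(555.3,-87.2,150,2.877)"
```

```text
clock: 6.9
eef_pos: [590.1, 38.5, 149.9]
eef_rot: [3.141, 0.002, 2.87]
wrist_force: [-0.0, -0.2, 0.3]
finger_gap: 13.5
finger_force: 0.0
shift cm [-1.000e-02 -1.305e+01 -2.000e-02] roll -0.08 clock 6.9 pos [590.1  38.5 149.9] rot [3.141e+00 2.000e-03 2.870e+00] F [-0.  -0.2  0.3] gap 13.5 q [ 0.    0.45  1.48 -0.    1.21 -1.3 ]
```

```bash
python3 -m creep '[[0.3,[0,-4,0],0],[0.3,[0,-8,0],0],[0.3,[0,-13,0],-0.1],[0.3,[0,-13,0],-0.1],[0.3,[0,-13,0],-0.1],[0.3,[0,-13,3],-0.1],[0.3,[0,-13,3],-0.1],[0.3,[0,-13,3],-0.1]]';  python3 -c "
from h import *
import cv2
go(555.3,-87.2,77,2.877)
cv2.imwrite('pics/s4.png',cv2.resize(manip.camera('scene')[80:280,200:460,::-1],None,fx=3,fy=3,interpolation=2))"
```

```text
clock: 7.7
eef_pos: [554.8, -85.7, 118.5]
eef_rot: [3.142, -0.002, 2.88]
wrist_force: [-0.8, 0.2, 0.8]
finger_gap: 60.7
finger_force: 0.0
shift cm [-0.1  -0.14  4.15] roll 0.04 clock 7.7 pos [554.8 -85.7 118.5] rot [ 3.142e+00 -2.000e-03  2.880e+00] F [-0.8  0.2  0.8] gap 60.7 q [-0.22  0.43  1.6   0.    1.12 -1.53]
```

View pics/s4.png

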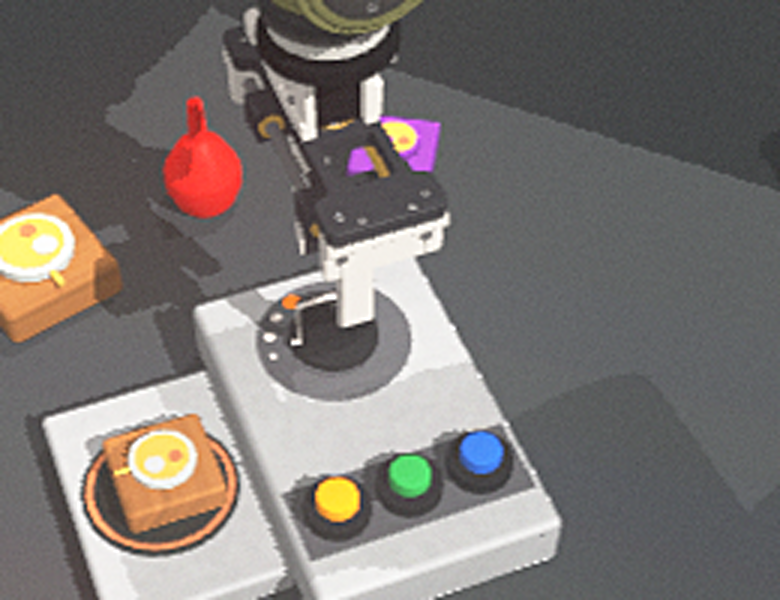

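The gripper straddles the dial bar (crop about 335,330), the keys are up and the holder is in place. Descend, then close gently.

```bash
python3 -m creep '[[0.3,[-0.1,-0.1,2],0],[0.3,[-0.1,-0.1,3.5],0],[0.3,[-0.1,-0.1,4.1],0],[0.3,[-0.1,-0.1,4.1],0],[-1,[-0.1,-0.1,4.1],0],[-1,[-0.1,-0.1,4.1],0],[-1,[-0.1,-0.1,4.1],0],[-1,[-0.1,-0.1,4.1],0],[-1,[-0.1,-0.1,4.1],0]]' 10;  python3 -c "
from h import *
go(555.3,-87.2,77,2.877);print(manip.read_state()['moment'])"
```

```text
clock: 8.65
eef_pos: [555.6, -88.0, 78.1]
eef_rot: [3.142, 0.0, 2.879]
wrist_force: [0.4, 0.5, 0.0]
finger_gap: 24.2
finger_force: 0.0
shift cm [0.05 0.06 0.11] roll 0.02 clock 8.65 pos [555.6 -88.   78.1] rot [3.142 0.    2.879] F [0.4 0.5 0. ] gap 24.2 q [-0.22  0.48  1.62  0.    1.04 -1.53]
[ 0.0572459  -0.18796191 -0.02838351]
```

```bash
python3 -m creep '[[-1,[0,0,0.05],0],[-1,[0,0,0.05],0],[-1,[0,0,0.05],0],[-1,[0,0,0.05],0],[-1,[0,0,0.05],0]]' 10;  python3 -c "
from h import *
go(555.3,-87.2,77,2.877);print(manip.read_state()['moment'])"
```

```text
clock: 9.15
eef_pos: [555.6, -87.8, 77.4]
eef_rot: [3.141, 0.0, 2.879]
wrist_force: [1.0, 2.5, 0.2]
finger_gap: 14.0
finger_force: 10.0
shift cm [0.05 0.05 0.04] roll 0.02 clock 9.15 pos [555.6 -87.8  77.4] rot [3.141 0.    2.879] F [1.  2.5 0.2] gap 14.0 q [-0.22  0.48  1.62  0.    1.04 -1.53]
[ 0.55325853 -0.38271887 -0.04260663]
```

Gripped: 14.0 mm gap and little side load. Raise the grip force and turn clockwise, which is positive roll about the down-pointing tool axis.

```bash
python3 -m creep '[[-1,[0,0,0],0],[-1,[0,0,0],0],[-1,[0,0,0],1],[-1,[0,0,0],2],[-1,[0,0,0],3],[-1,[0,0,0],4],[-1,[0,0,0],5],[-1,[0,0,0],6],[-1,[0,0,0],7],[-1,[0,0,0],8]]' 35;  python3 -c "
from h import *
go(555.3,-87.2,77,2.877);print(manip.read_state()['moment'])"
```

```text
clock: 10.15
eef_pos: [555.1, -88.5, 77.4]
eef_rot: [-3.14, 0.0, 2.178]
wrist_force: [-3.0, -2.7, 2.6]
finger_gap: 13.5
finger_force: 35.0
shift cm [0.1  0.09 0.04] roll -8.01 clock 10.15 pos [555.1 -88.5  77.4] rot [-3.14   0.     2.178] F [-3.  -2.7  2.6] gap 13.5 q [-0.22  0.48  1.62 -0.    1.04 -0.83]
[-0.4445224   0.49558856  0.08123401]
```

```bash
python3 -m creep '[[-1,[0,0,0],1],[-1,[0,0,0],2],[-1,[0,0,0],3],[-1,[0,0,0],4],[-1,[0,0,0],5],[-1,[0,0,0],6],[-1,[0,0,0],6.2],[-1,[0,0,0],6.2],[-1,[0,0,0],6.2],[-1,[0,0,0],6.2],[-1,[0,0,0],6.2],[-1,[0,0,0],6.2]]';  python3 -c "
from h import *
import cv2
go(555.3,-87.2,77,2.877);print(manip.read_state()['moment'])
a=cv2.resize(manip.camera('scene')[80:280,200:400,::-1],None,fx=3,fy=3,interpolation=2)
cv2.imwrite('pics/s5.png',a)"
```

```text
clock: 11.35
eef_pos: [554.5, -88.7, 77.4]
eef_rot: [-3.139, 0.001, 1.64]
wrist_force: [-8.3, -3.8, 4.6]
finger_gap: 13.8
finger_force: 35.0
shift cm [0.15 0.09 0.04] roll -14.17 clock 11.35 pos [554.5 -88.7  77.4] rot [-3.139e+00  1.000e-03  1.640e+00] F [-8.3 -3.8  4.6] gap 13.8 q [-0.22  0.48  1.62 -0.    1.04 -0.29]
[-0.67262147  1.50132491  0.2054541 ]
```

View pics/s5.png

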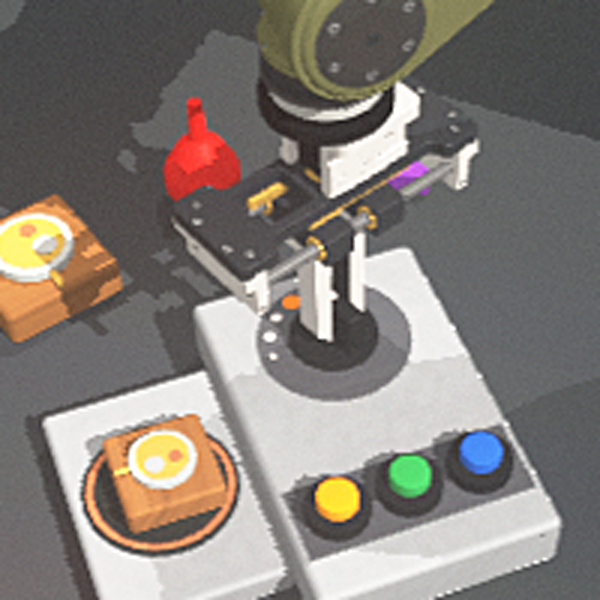

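The bar is clamped, turned about 1.23 rad toward the orange dot (third detent 1.2, threshold 1.09). The keys are up, and the holder and blower haven't moved. Hold briefly, check and hand in.

```bash
python3 -m creep '[[-1,[0,0,0],0],[-1,[0,0,0],0],[-1,[0,0,0],0],[-1,[0,0,0],0],[-1,[0,0,0],0],[-1,[0,0,0],0]]' && python3 -c "
from cell import manip
print(manip.read_state()['moment'],manip.sign_off())"
```

```text
clock: 12.0
eef_pos: [554.5, -88.7, 77.4]
eef_rot: [-3.139, 0.001, 1.64]
wrist_force: [-8.4, -4.4, 5.6]
finger_gap: 13.7
finger_force: 35.0
the job is handed in; nothing more can be done
[-0.68721271  1.52900561  0.21909499] None
```

I pressed amber, blue and green fully down in that order and handed in at 12 s with the gripper still holding the dial at about 1.23 rad (worked out from the tool's turn), in the third detent; all keys were up, the holder and blower had not moved, the tin and loupe were not re-imaged, and no verdict came back.

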